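# Load the specimen tray on the indexing slide and index it under the loupe

## Task

Stack the specimen tray on the carriage of the indexing slide while the carriage is still latched at the loading station, with all four feet fully down in the corner sockets. Then pull up the red index plunger, slide the carriage along until the tray is under the loupe (not the dial gauge), and let the plunger drop fully home in that station's hole. Keep the tray upright all the time and leave everything else on the bench where it is.

Things in the scene. Friction and masses are not known exactly. Their poses are not given: they have to be found in the camera images.
- index_slide: Fixed indexing slide: aluminium plate 240 mm (x) by 330 mm (y), 10 mm thick, with two guide rods along its y axis between end blocks (32 mm high). Origin on the worktop, 5 mm nearer the robot than the plate's middle; x to the rear (away from the robot), y to the left along the slide, z up. The loading station is at its right end.
- index_strip (a point): Middle of the top of the slide's steel index strip, 26 mm wide, 220 mm long along the slide's y, top 18 mm above the worktop. Four 11 mm index holes at y = -82.5 (loading station), -27.5 (nothing over it), +27.5 and +82.5 mm from this point. Loupe and dial gauge stand over the stations at +27.5 and +82.5, either way round.
- carriage (a joint): Travel of the carriage along the slide's y (m): 0 at the loading station, growing to the left; holes at 0, 0.055, 0.110, 0.165; end stops -0.003 and 0.168. Friction 1.5 N, and about 1 N more while the pin drags. Grey plate 92 (x) by 88 (y) mm, top 32 mm above the worktop, corner socket blocks on it, a 48 mm wide tongue to the front.
- boss (a point): Centre of the dark steel plunger boss on the carriage's tongue, straight below the knob: 36 mm (slide x) by 40 mm (slide y), 16 mm high, from 32 to 48 mm above the worktop. Its left or right side can be pushed to slide the carriage.
- plunger (a joint): Lift of the spring plunger (m): 0 = pin fully home in a hole, 0.011 = pin tip on top of the strip, 0.016 = end of lift. Lifted past 0.011 the carriage is free. Spring 3 N down at 0, 5.6 N at full lift; it does not stay up. The 8 mm pin has a round tip: let go between holes it rides on the strip and snaps into the next hole that comes under it.
- knob (a point): Middle of the red knurled plunger knob, round, 26 mm across, grip surface 17 mm high; with the pin home this point is 74.5 mm above the worktop, 26.5 mm above the boss's top (do not clamp the wider boss). It lies 85 mm in front of the nest's centre (nest x = -85 mm), moves with the carriage and pulls straight up.
- nest (a point): Centre of the socket frame on the carriage, at the height of the socket mouths (46 mm above the worktop). x to the rear, y to the left along the slide, z up. Four round sockets 12.5 mm wide, chamfered 2 mm, 13.5 mm deep, at x = +-35, y = +-30 mm. Moves with the carriage.
- view_point (a point): Point on the carriage above the rear row of stones of a seated tray, 20 mm to the rear of the nest's centre. At the right station it lies straight below loupe_eye.
- loupe_eye (a point): Middle of the lower rim of the black loupe (40 mm across, 30 mm tall), 112 mm above the worktop, held over its station by an arm from a 12 mm rod, 185 mm tall, 78 mm to the rear of this point. It shows which station is the loupe's: carriage travel 0.110 or 0.165.
- gauge_tip (a point): Lower tip of the round dial gauge that hangs upright from a like post over the other of these two stations, 112 mm above the worktop (gauge top 203 mm). Not the station of this job.
- tray: Loose tray: white plate 92 (x) by 80 (y) mm, z 12 to 19 mm, six stones fixed in it; 10 mm steel posts at x = +-35, y = +-30 mm, from z 0 (origin, centre at the tips of the feet; last 6 mm taper to 4 mm) to 36; blue grip bar 10 (x) by 44 (y) mm, z 46 to 62. 0.1 to 0.25 kg. Fits either way round. Seated: plate on the socket blocks, feet tips 12 mm below the mouths.
- v_block: Bystander, to be left where it is: steel V-block, 48x44x32 mm; origin under its middle.
- brass_weight: Bystander, to be left where it is: brass weight, 31 mm across, 51 mm tall; origin under its middle.
- collet_1: Bystander, to be left where it is: steel spring collet standing upright, 20 mm across, 31 mm tall; origin under its middle.
- cream_pot: Bystander, to be left where it is: white pot with green lid, 44 mm across, 42 mm tall; origin under its middle.
- tweezers: Bystander, to be left where it is: steel tweezers lying flat, 118 mm long; origin under its middle.
Mind the look-alikes: they are no part of the job. Of the things that look like the tray, the larger one is meant.

How it is judged:
By the outcome, as a careful person would: the job done as asked, in the order asked, and still so for the second after the job is handed in, with the robot touching nothing.
It also fails if it takes over 61 s, if anything falls off the work surface, if the arm or the gripper's body presses on something with over 40 N, if the wrist force passes 120 N, or if a joint passes its speed limit or range.

## Robot

A 6-joint arm with a two-finger parallel gripper is mounted at the origin on a cart in front of the work surface, level with it; the furniture and walls round the work are solid. World frame = base frame: x ahead of the robot, y to its left, z up, the work surface at z = 0. Lengths are in mm, angles in degrees, forces in N, time in s.
With the tool pointing down it reaches from about 350 to 850 mm from the base axis. Payload 8.1 kg.
Tool frame: the origin (TCP) lies between the finger pads; the fingertips stand 14 mm ahead of it and the grasp point (between the pads) lies 5 mm behind it; z points along the fingers, x is the direction in which the jaws open and shut, and the axes are right-handed (so a half turn about z gives the same grasp; the last joint's range is limited). The gripper opens to 85 mm and grips with 20 to 120 N. Pads are 22 mm wide; open, the fingers measure 114 mm over their backs; the gripper's body (76 mm by 85 mm) begins 54 mm behind the grasp point. The pads swing forward as they close: fully open they stand 13 mm farther back than shut.
Start: joints at [-78.919, 7.471, 85.268, -0, 87.261, -4.893], TCP at [165.142, -576.831, 223.892] pointing down, gripper open.
Joint ranges: [-169.43, 169.43], [-51.17, 129.36], [1.28, 143.12], [-76.62, 256.62], [0, 156.53], [-152.29, 152.29]. Speed limits (degrees/s): [136.94, 136.94, 159.86, 180, 180, 180].

## Interface

Orientations are given as [roll, pitch, yaw] about the fixed x, y, z axes, in that order (R = Rz(yaw) Ry(pitch) Rx(roll)).
In Python, from bench import r, vision, job gives the robot as it stands.
- The arm moves only by the tool send_rows, never from a script. Its arguments are lists of equal length, an entry for each row: "dp": the shift along the world's x, y, z in mm, a list of three; "rot": the turn, a rotation vector about the world's x, y, z in rad, a list of three. In form: {"dp": [[tx, ty, tz], ...], "rot": [[wx, wy, wz], ...]}. A call has 1 to 5 rows; each row is the pose to reach, as a shift and turn from the pose commanded when the call began; what a row does not reach only later rows make up. A row lasts 1/8 s, in which the tool goes at most 62.5 mm and 10.7 degrees, less where a joint would pass 70% of its speed; a pose out of reach is approached as far as the arm can. A call with a gripper value outside its range is refused whole. "jaw" is the finger opening in mm, from 0 to 85.4, set as the call begins (left out, the last holds). The fingers move at their own pace and stop on an object; "force" is the grip in N (left out, the last holds). Time passes only in rows, so rows that repeat a pose let the fingers close. It gives the time, the measured TCP pose, the force and the opening at its end, in the units of the state.
- r.sense(): the state, without advancing time (a new reading comes with each control period).
- vision.snapshot(name): name is "scene" or "top" or "wrist"; returns a dict with "pixels" (384x512x3 uint8, red, green, blue), "depth" (384x512 float32, mm along the optical axis (not along the pixel's ray), 0 where there is no reading), "intrinsics" (3x3 intrinsics, pixels), "k1" (the pictures are not rectified: a ray, as slopes to the right and down, at radius r is drawn at 1 + k1 r^2 times it, then the intrinsics apply), "world_from_camera" (4x4, takes a point from camera to world coordinates); the wrist camera has in their place "T_tool_cam" (4x4, takes a point from camera to tool coordinates, whose origin is the TCP and whose axes are the tool frame's). Camera axes: x right, y down, z forward; pixel columns grow to the right and rows downward; lengths in mm; the calibration is good to about 2 mm. A picture is of the moment at which its call begins: read the wrist's pose just before it.
- job.hand_in(): hands the job in, once; it reports no verdict.
The state is a dict: "time": time; "joint_pos": joint angles; "qd": joint speeds; "joint_efforts": joint torques, N m; "tool_pos": TCP position; "tcp_rot": TCP orientation; "ft_force": force on the tool from outside, world axes, zero at the start; "wrist_torque": the same for the moment, N m; "finger_gap": finger opening in mm.
Only numpy, scipy, OpenCV 4.12 (cv2) and the standard library are available. Lean on these libraries where they do the work, as an engineer would, in place of code of your own. Each camera call takes 0.05 s, during which the arm holds its last target.

## Working session

There is one attempt and no reset: what is moved stays moved. The work goes in short steps, Python scripts to look and compute and a tool call to move; the robot and the scene stay as the last step left them, time stands still between calls to the robot, and variables do not carry over. Pictures are saved under pics/ and viewed, and the job is handed in when it is done.

Besides the shell and the picture viewer there is one more tool, called after "Emit:" in YAML: its name, and indented under it one key for each argument. send_rows: Moves the arm, as the interface text tells. Its arguments: {"type":"object","properties":{"dp":{"type":"array"},"rot":{"type":"array"},"jaw":{"type":"number"},"force":{"type":"number"}},"required":["dp","rot"]}

```bash
mkdir -p pics; ls; cat > h.py <<'E'
import numpy as np, cv2
from bench import r, vision, job
from scipy.spatial.transform import Rotation as R
def snap(name,fn):
    s=r.sense()
    d=vision.snapshot(name)
    cv2.imwrite(fn+'.png',cv2.cvtColor(np.asarray(d['pixels']),cv2.COLOR_RGB2BGR))
    if name=='wrist':
        T=np.eye(4);T[:3,3]=s['tool_pos'];T[:3,:3]=R.from_euler('xyz',s['tcp_rot'],degrees=True).as_matrix()
        W=T@np.array(d['T_tool_cam'])
    else: W=np.array(d['world_from_camera'])
    np.savez(fn+'.npz',depth=d['depth'],K=np.array(d['intrinsics']),k1=d['k1'],W=W,pix=d['pixels'])
    return s
def load(fn): return np.load(fn+'.npz')
def ray(d,u,v):
    K=d['K'];k1=float(d['k1'])
    p=cv2.undistortPoints(np.array([[[u,v]]],float),K,np.array([k1,0,0,0.]),None)[0,0]
    return np.array([p[0],p[1],1.])
def P(d,u,v,dep=None):
    if dep is None:
        dep=float(d['depth'][int(round(v)),int(round(u))])
    W=d['W'];return (W@np.r_[ray(d,u,v)*dep,1])[:3]
def Pz(d,u,v,z):
    W=d['W'];a=W[:3,:3]@ray(d,u,v);o=W[:3,3];return o+a*(z-o[2])/a[2]
def proj(d,X):
    q=np.linalg.inv(d['W'])@np.r_[X,1]; 
    return cv2.projectPoints(q[:3][None],np.zeros(3),np.zeros(3),d['K'],np.array([float(d['k1']),0,0,0.]))[0][0,0]
def crop(fn,u0,v0,u1,v1,s,out):
    im=cv2.imread(fn+'.png')[v0:v1,u0:u1];cv2.imwrite(out,cv2.resize(im,None,fx=s,fy=s,interpolation=cv2.INTER_CUBIC))
E
python3 - <<'E'
from h import *
s=snap('top','pics/top0');print(s)
snap('scene','pics/scene0')
for n in('top0','scene0'):
    d=load('pics/'+n);print(d['K'],d['k1'],d['W'])
E
```

```text
pics
{'time': 0.0, 'joint_pos': array([-7.89192936e+01,  7.51415193e+00,  8.53314610e+01,  1.79540574e-03,
        8.72619301e+01, -4.89331691e+00]), 'qd': array([ 0.05987125, -0.00752009,  0.03653727,  0.03312497, -0.11005101,
        0.04691174]), 'joint_efforts': array([ 6.80405219e-05, -5.69397604e+01, -5.00550199e+01, -4.39451560e-04,
        1.46280380e-02,  1.00730340e-04]), 'tool_pos': array([ 165.03918277, -576.25217199,  222.8335131 ]), 'tcp_rot': array([-1.79989040e+02,  1.06998057e-01, -7.40260539e+01]), 'ft_force': array([0.00833646, 0.90735204, 0.01289477]), 'wrist_torque': array([-0.01030148, -0.00597426, -0.01191895]), 'finger_gap': 85.64969346001864}
[[415.94712559   0.         259.59339713]
 [  0.         415.94712559 190.60889746]
 [  0.           0.           1.        ]] -0.06933931935080574 [[ 1.38451549e-02 -9.98577615e-01  5.14884230e-02  5.21225688e+02]
 [-9.99903961e-01 -1.37950472e-02  1.32845273e-03  4.06519975e+01]
 [-6.16277932e-04 -5.15018708e-02 -9.98672708e-01  1.19937449e+03]
 [ 0.00000000e+00  0.00000000e+00  0.00000000e+00  1.00000000e+00]]
[[449.4232335    0.         262.24477508]
 [  0.         449.4232335  187.33886488]
 [  0.           0.           1.        ]] -0.12496783904929089 [[-8.40803674e-01 -3.76483547e-01  3.88984989e-01  1.39279584e+02]
 [-5.41119124e-01  5.63978883e-01 -6.23793165e-01  7.31851052e+02]
 [ 1.54685436e-02 -7.34974801e-01 -6.77917964e-01  8.82438816e+02]
 [ 0.00000000e+00  0.00000000e+00  0.00000000e+00  1.00000000e+00]]
```

View pics/top0.png

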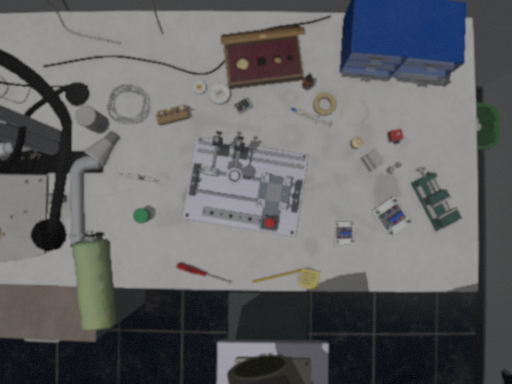

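View pics/scene0.png

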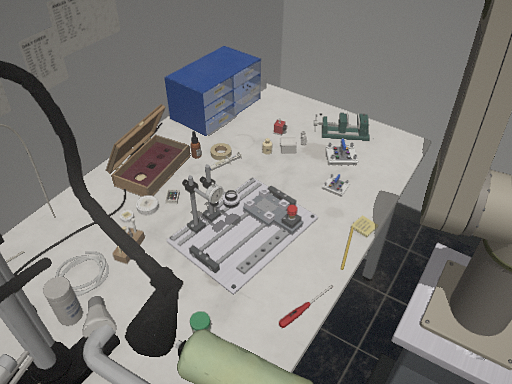

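Top view: candidates for the tray are the larger white plate with a blue bar at (392,215) and a smaller one at (344,232). The slide is at (248,185) with its red knob at (270,223). I'll check them in close crops.

```bash
python3 - <<'E'
from h import *
crop('pics/top0',325,160,470,250,5,'pics/c1.png')
crop('pics/top0',175,120,325,245,5,'pics/c2.png')
crop('pics/scene0',150,110,390,300,3.3,'pics/c3.png')
E
```

```text
(no output)
```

View pics/c1.png

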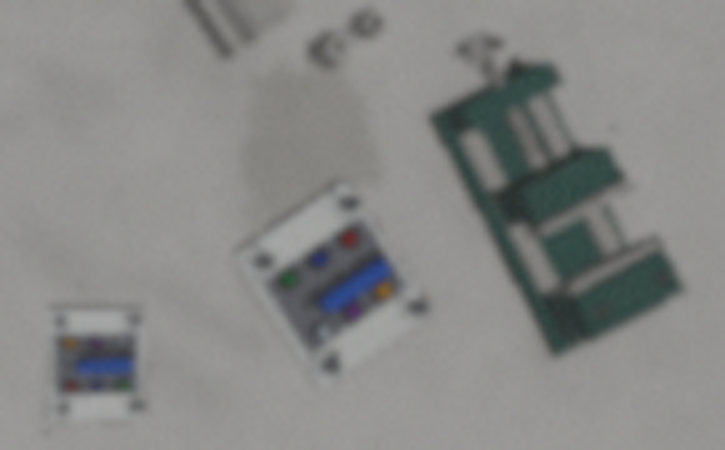

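View pics/c2.png

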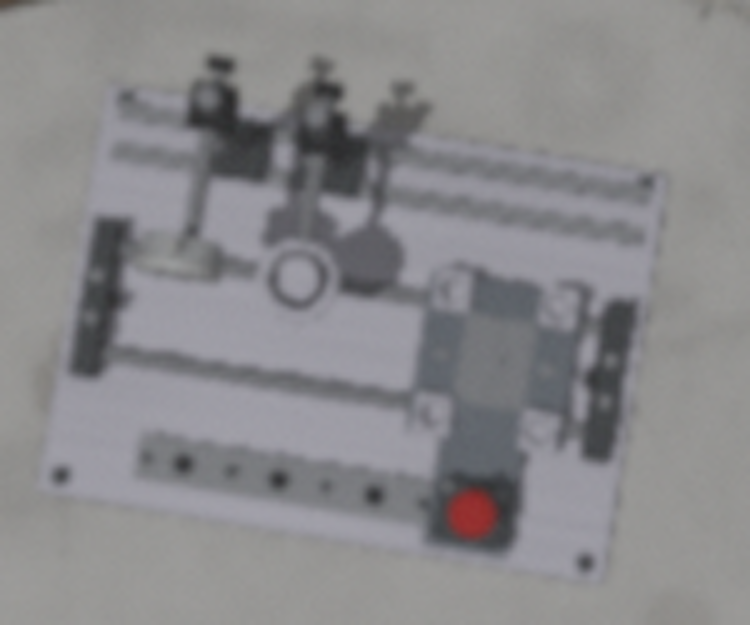

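View pics/c3.png

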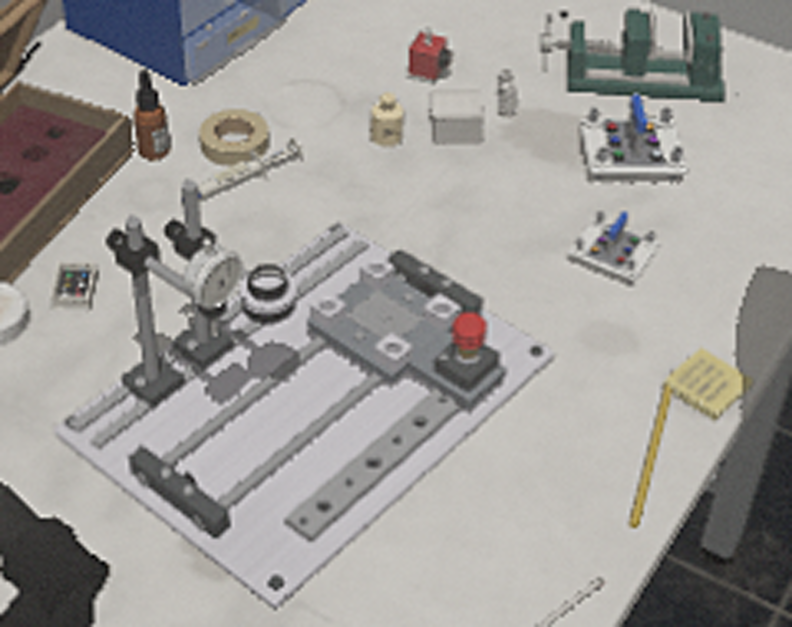

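Loupe: the ring at top-view (235,176), over the middle station, so travel 0.110. The round gauge seen edge-on at (209,172) stands over the left station, 0.165. The larger tray is at (392,215), and the small one at (344,232) is a decoy.

```bash
python3 - <<'E'
from h import *
d=load('pics/top0');pix=d['pix'];hsv=cv2.cvtColor(pix,cv2.COLOR_RGB2HSV)
def blob(m,box):
    u0,v0,u1,v1=box;mm=np.zeros(m.shape,bool);mm[v0:v1,u0:u1]=m[v0:v1,u0:u1]
    n,l,st,c=cv2.connectedComponentsWithStats(mm.astype(np.uint8));i=1+np.argmax(st[1:,4]);return l==i,c[i]
H,S,V=hsv[...,0].astype(int),hsv[...,1],hsv[...,2]
m,c=blob((H>100)&(H<130)&(S>120),(365,190,420,245))
v,u=np.nonzero(m);rr=cv2.minAreaRect(np.c_[u,v].astype(np.float32));print('bar',c,m.sum(),rr,np.median(d['depth'][m]))
print(P(d,*c,np.median(d['depth'][m])),Pz(d,*c,62))
bx=cv2.boxPoints(rr);print([Pz(d,*p,62).round(1) for p in bx])
m,c=blob(((H<8)|(H>172))&(S>150),(255,205,285,240));print('knob',c,m.sum(),Pz(d,*c,83),P(d,*c,np.median(d['depth'][m])))
f=lambda x,y:(175+x/5,120+y/5)
for n,x,y,z in[('h3',183,464,18),('h2',279,480,18),('h1',374,495,18),('cA',112,88,10),('cB',668,175,10),('cC',604,580,10),('cD',42,488,10),('s1',448,288,46),('s2',560,305,46),('s3',433,412,46),('s4',540,428,46),('loupe',299,279,142)]:
    print(n,Pz(d,*f(x,y),z).round(1),P(d,*f(x,y)).round(1))
g=lambda x,y:(325+x/5,160+y/5)
for x,y in[(348,203),(264,260),(332,363),(417,305)]: print('post',Pz(d,*g(x,y),36).round(1))
E
```

```text
bar [395.5        216.77777778] 54 ((395.5400390625, 216.72000122070312), (3.8000001907348633, 14.40000057220459), 53.13010025024414) 1136.5813
[ 512.96217892 -333.0817915    60.35942257] [ 512.97408124 -332.543485     62.        ]
[array([ 505.2, -313.4,   62. ]), array([ 529.3, -345.6,   62. ]), array([ 521. , -351.9,   62. ]), array([ 497. , -319.8,   62. ])]
knob [269.01923077 222.30769231] 52 [494.13352596  15.71905789  83.        ] [494.15598219  15.73972438  83.9253437 ]
h3 [517.2 177.6  18. ] [517.1 178.3  12.2]
h2 [508.9 122.9  18. ] [508.8 123.4  11.2]
h1 [501.2  68.9  18. ] [501.1  69.   12.8]
cA [733.5 224.1  10. ] [733.4 224.1  10.2]
cB [687.2 -97.5  10. ] [688.9 -98.9  -2.3]
cC [454.4 -62.8  10. ] [453.9 -63.6   0.8]
cD [502.2 259.2  10. ] [502.1 260.1   5.1]
s1 [617.1  28.8  46. ] [618.3  28.6  31.7]
s2 [608.5 -33.6  46. ] [609.5 -34.5  32.2]
s3 [548.   36.2  46. ] [548.4  36.1  29.3]
s4 [540.  -23.3  46. ] [540.2 -24.   32.7]
loupe [612.7 105.8 142. ] [613.5 106.4 132.4]
post [ 558.3 -338.5   36. ]
post [ 525.6 -290.7   36. ]
post [ 468.3 -329.4   36. ]
post [ 501.3 -378.    36. ]
```

Emit:
send_rows:
  dp:
    - [45, 32, 0]
    - [90, 64, 0]
    - [135, 96, 0]
    - [180, 128, 0]
    - [225, 160, 0]
  rot:
    - [0, 0, 0.186]
    - [0, 0, 0.372]
    - [0, 0, 0.558]
    - [0, 0, 0.744]
    - [0, 0, 0.93]
  jaw: 60

```text
time: 0.72
tool_pos: [391.2, -415.4, 223.5]
tcp_rot: [-180.0, 0.0, -20.4]
ft_force: [-0.0, -0.2, 0.3]
finger_gap: 59.7
```

Emit:
send_rows:
  dp:
    - [40, 25, 0]
    - [80, 50, 0]
    - [110, 70, 0]
    - [122, 82, 0]
    - [123, 83, 0]
  rot:
    - [0, 0, 0.186]
    - [0, 0, 0.372]
    - [0, 0, 0.558]
    - [0, 0, 0.744]
    - [0, 0, 0.93]

```text
time: 1.35
tool_pos: [513.9, -332.3, 223.1]
tcp_rot: [-179.9, 0.0, 33.0]
ft_force: [-0.4, -0.2, -0.8]
finger_gap: 59.9
```

```bash
python3 - <<'E'
from h import *
s=snap('wrist','pics/w1');print(s['time'],s['tool_pos'],s['tcp_rot'],s['ft_force'],s['finger_gap'])
d=load('pics/w1');print(d['W'].round(3))
for x in[(513,-334,62),(513.4,-334,19)]:print(proj(d,np.array(x)))
E
```

```text
1.35 [ 513.94809931 -332.30735546  223.10192416] [-1.79920776e+02  1.07040979e-02  3.30192132e+01] [-0.42529616 -0.15852384 -0.83926067] 59.8555610969511
[[ 8.39000e-01  5.20000e-01  1.61000e-01  4.72963e+02]
 [ 5.45000e-01 -8.01000e-01 -2.49000e-01 -2.68561e+02]
 [-0.00000e+00  2.96000e-01 -9.55000e-01  3.72244e+02]
 [ 0.00000e+00  0.00000e+00  0.00000e+00  1.00000e+00]]
[253.47660719 174.40905788]
[253.99797324 165.63744886]
```

View pics/w1.png

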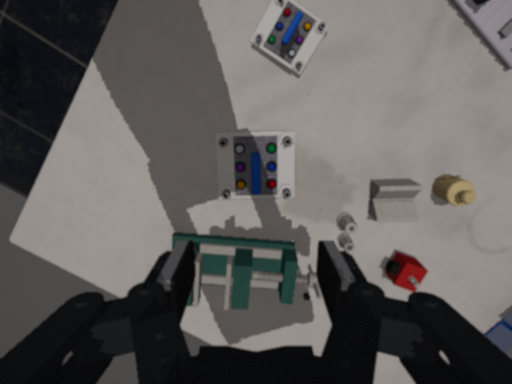

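Wrist view: the tray is centred at about (256,165), its blue bar at (256,172), and its posts at the plate corners.

```bash
python3 - <<'E'
from h import *
crop('pics/w1',206,120,306,210,8,'pics/c4.png')
d=load('pics/w1');hsv=cv2.cvtColor(d['pix'],cv2.COLOR_RGB2HSV)
m=(hsv[...,0]>100)&(hsv[...,0]<130)&(hsv[...,1]>110);m[:150]=0;m[200:]=0;m[:,:246]=0;m[:,266:]=0
v,u=np.nonzero(m);print(m.sum(),u.mean(),v.mean(),Pz(d,u.mean(),v.mean(),60))
# depth points at bar top
pts=np.array([P(d,a,b) for a,b in zip(u,v)]);k=pts[:,2]>57
print(k.sum(),pts[k].mean(0),pts[:,2].max());q=pts[k][:,:2];q-=q.mean(0);w=np.linalg.svd(q)[2][0];print(np.degrees(np.arctan2(w[1],w[0])),np.ptp(q@w))
E
```

```text
404 255.41831683168317 172.9381188118812 [ 514.08745301 -332.02984229   60.        ]
394 [ 514.37441666 -332.41769175   60.40010385] 62.96623223482101
-56.18362788772442 42.1870737678225
```

View pics/c4.png

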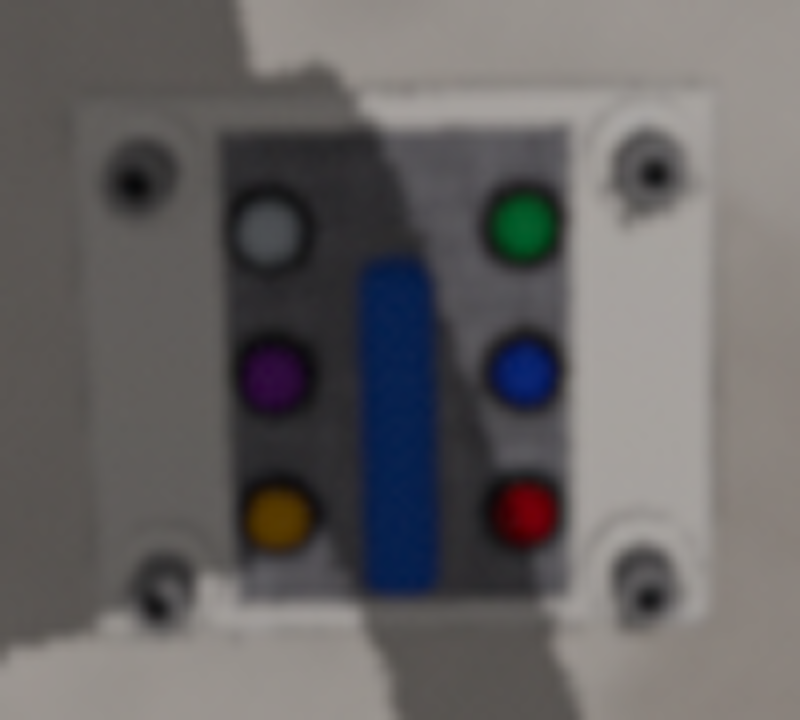

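Emit:
send_rows:
  dp:
    - [0, 0, -50]
    - [0, 0, -100]
    - [0, 0, -140]
    - [0, 0, -165]
    - [0, 0, -173]
  rot:
    - [0, 0, 0.015]
    - [0, 0, 0.015]
    - [0, 0, 0.015]
    - [0, 0, 0.015]
    - [0, 0, 0.015]
  jaw: 40

```text
time: 2.02
tool_pos: [511.4, -332.8, 48.3]
tcp_rot: [-179.8, 0.1, 33.2]
ft_force: [0.5, -1.1, 0.2]
finger_gap: 40.0
```

Emit:
send_rows:
  dp:
    - [0, 0, 0]
    - [0, 0, 0]
    - [0, 0, 0]
    - [0, 0, 0]
  rot:
    - [0, 0, 0]
    - [0, 0, 0]
    - [0, 0, 0]
    - [0, 0, 0]
  jaw: 0
  force: 50

```text
time: 2.52
tool_pos: [514.3, -334.4, 52.3]
tcp_rot: [179.9, -0.1, 33.4]
ft_force: [2.3, 0.3, 3.0]
finger_gap: 6.8
```

```bash
python3 - <<'E'
from h import *
s=snap('wrist','pics/w2');print(s['time'],s['tool_pos'],s['tcp_rot'],s['ft_force'],s['finger_gap'],s['qd'])
s=r.sense();print(s['tool_pos'],s['finger_gap'])
E
```

```text
2.525 [ 514.2643663  -334.37650518   52.33329509] [ 1.79854957e+02 -7.02393846e-02  3.33995809e+01] [2.270304   0.30015539 2.9589847 ] 6.845059735264067 [ 0.09730485  0.14238305  0.02956263  0.06954514 -0.08014769 -0.00317382]
[ 514.27221692 -334.35512305   52.26413899] 6.976132677901906
```

View pics/w2.png

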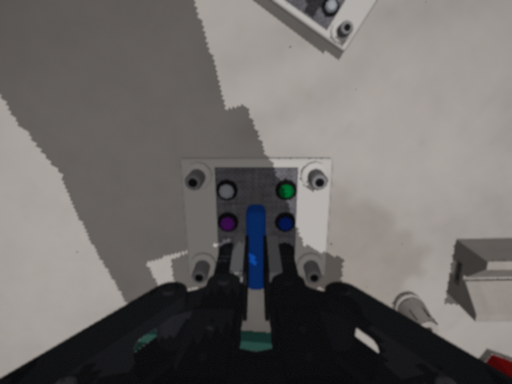

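Emit:
send_rows:
  dp:
    - [0, 0, 20]
    - [0, 0, 50]
    - [0, 0, 85]
    - [5, 20, 110]
    - [12, 55, 110]
  rot:
    - [0, 0, 0]
    - [0, 0, 0]
    - [0, 0, -0.05]
    - [0, 0, -0.16]
    - [0, 0, -0.3]
  force: 70

```text
time: 3.2
tool_pos: [526.3, -280.3, 165.3]
tcp_rot: [179.7, -0.2, 15.9]
ft_force: [1.4, -0.1, -1.3]
finger_gap: 5.9
```

Emit:
send_rows:
  dp:
    - [10, 45, 0]
    - [20, 90, 0]
    - [28, 135, 0]
    - [35, 165, 0]
    - [37, 182, 0]
  rot:
    - [0, 0, -0.12]
    - [0, 0, -0.24]
    - [0, 0, -0.36]
    - [0, 0, -0.42]
    - [0, 0, -0.428]

```text
time: 3.82
tool_pos: [562.1, -95.1, 161.9]
tcp_rot: [180.0, 0.0, -8.3]
ft_force: [-1.0, -0.8, -2.1]
finger_gap: 6.2
```

Emit:
send_rows:
  dp:
    - [0, 0, 0]
    - [0, 0, 0]
  rot:
    - [0, 0, 0]
    - [0, 0, 0]

```text
time: 4.08
tool_pos: [562.0, -97.5, 161.4]
tcp_rot: [180.0, -0.0, -8.3]
ft_force: [0.0, -0.3, -0.4]
finger_gap: 5.9
```

```bash
python3 - <<'E'
from h import *
s=snap('wrist','pics/w3');print(s['time'],s['tool_pos'],s['tcp_rot'],s['ft_force'],s['finger_gap'])
E
```

```text
4.075 [561.97922988 -97.46810597 161.39161297] [ 1.79970875e+02 -5.23252771e-03 -8.30350318e+00] [ 0.00799318 -0.31754609 -0.43908325] 5.876590602306227
```

View pics/w3.png

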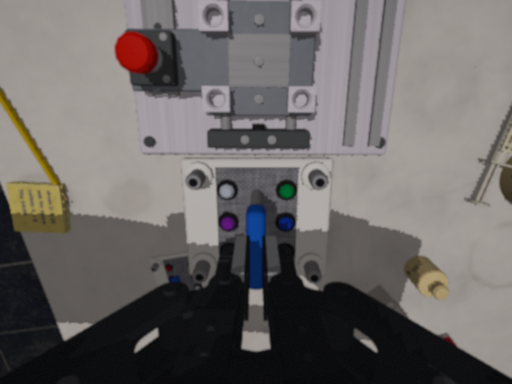

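```bash
python3 - <<'E'
from h import *
crop('pics/w3',110,0,330,120,3.6,'pics/c5.png')
crop('pics/w3',180,160,340,290,5,'pics/c6.png')
E
```

```text
(no output)
```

View pics/c5.png

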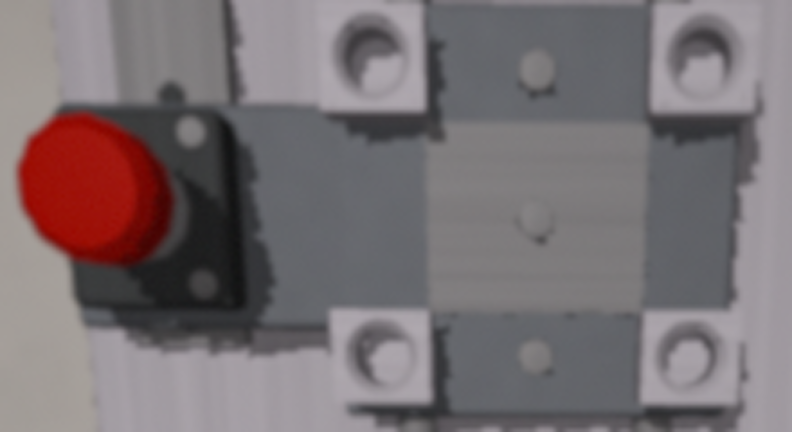

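View pics/c6.png

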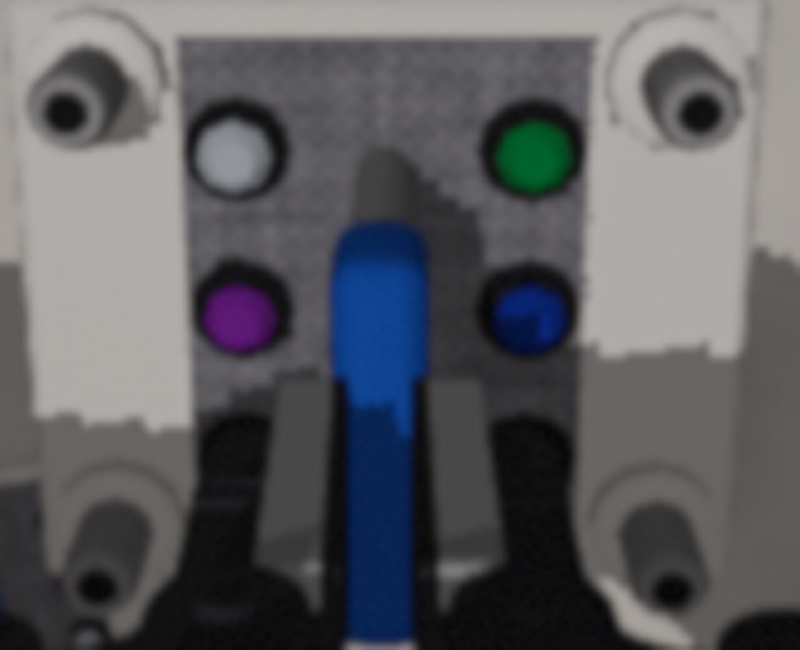

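```bash
python3 - <<'E'
from h import *
d=load('pics/w3')
f=lambda x,y:((x+.5)/3.6-.5+110,(y+.5)/3.6-.5)
S=np.array([Pz(d,*f(x,y),46) for x,y in[(371,56),(699,57),(382,355),(689,355)]])[:,:2];print(S.round(1),S.mean(0))
g=lambda x,y:((x+.5)/5-.5+180,(y+.5)/5-.5+160)
for zt in(146,):
  Q=np.array([Pz(d,*g(x,y),zt) for x,y in[(66,114),(698,112),(97,587),(672,590)]])[:,:2];print(zt,Q.round(1),Q.mean(0))
def fit(A,B):
    a=A-A.mean(0);b=B-B.mean(0);U,_,V=np.linalg.svd(a.T@b);Rr=(U@V).T
    return np.degrees(np.arctan2(Rr[1,0],Rr[0,0])),np.abs(b-a@Rr.T).max(), np.sqrt((b**2).sum()/(a**2).sum())
M=np.array([(-35,30),(35,30),(-35,-30),(35,-30)],float)
print('nest',fit(M,S));print('tray',fit(M,Q));print('tray->nest',fit(Q,S),S.mean(0)-Q.mean(0))
# depth of post tops and tray plate
for x,y in[(66,130),(698,130),(110,200),(660,200)]:print(P(d,*g(x,y)).round(1))
print('mouth z',[P(d,*f(x,y)).round(1)[2] for x,y in[(330,20),(730,20),(345,325),(728,325)]])
E
```

```text
[[549.8  39.1]
 [617.5  29.1]
 [541.1 -19.7]
 [609.5 -29.7]] [579.46796992   4.68553379]
146 [[ 532.8  -62. ]
 [ 601.1  -71.8]
 [ 524.5 -120.5]
 [ 592.9 -130.9]] [562.82200837 -96.30394939]
nest (np.float64(-8.253364849171232), np.float64(0.9308208786930905), np.float64(0.9857283388375738))
tray (np.float64(-8.236143819106108), np.float64(0.6585023071035678), np.float64(0.9882542416807258))
tray->nest (np.float64(-0.017129078195812445), np.float64(0.33902913987688166), np.float64(0.9974440758899692)) [ 16.64596155 100.98948318]
[531.9 -64.3 143.9]
[600.9 -73.9 146. ]
[531.  -78.6 125.9]
[598.6 -87.8 128. ]
mouth z [np.float64(44.8), np.float64(45.0), np.float64(45.3), np.float64(44.7)]
```

Emit:
send_rows:
  dp:
    - [6, 35, 0]
    - [12, 75, 0]
    - [16, 98, -5]
    - [16.5, 101.5, -30]
    - [16.5, 101.5, -52]
  rot:
    - [0, 0, 0]
    - [0, 0, 0]
    - [0, 0, 0]
    - [0, 0, 0]
    - [0, 0, 0]

```text
time: 4.75
tool_pos: [578.7, 4.2, 108.4]
tcp_rot: [180.0, -0.0, -8.3]
ft_force: [-0.7, 0.3, -1.5]
finger_gap: 6.4
```

Emit:
send_rows:
  dp:
    - [0, 0, -4]
    - [0, 0, -4]
  rot:
    - [0, 0, 0]
    - [0, 0, 0]

```text
time: 5.0
tool_pos: [578.7, 3.9, 105.2]
tcp_rot: [180.0, 0.0, -8.4]
ft_force: [-0.7, -0.6, -0.6]
finger_gap: 6.3
```

```bash
python3 - <<'E'
from h import *
s=snap('wrist','pics/w4');print(s['time'],s['tool_pos'],s['tcp_rot'],s['ft_force'],s['finger_gap'])
snap('scene','pics/s4')
crop('pics/s4',210,140,330,260,5,'pics/c8.png')
E
```

```text
5.0 [578.71950295   3.93743006 105.24874297] [ 1.79994314e+02  5.45110039e-03 -8.36171407e+00] [-0.69026654 -0.56428864 -0.55838038] 6.269031706922644
```

View pics/w4.png

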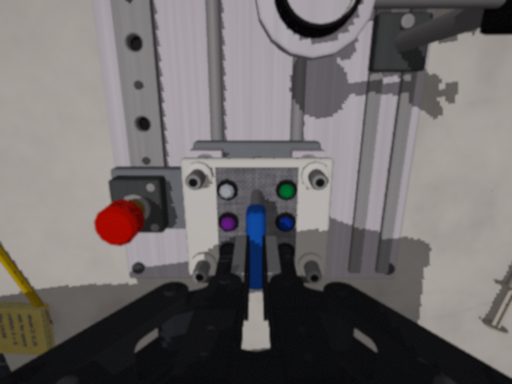

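View pics/c8.png

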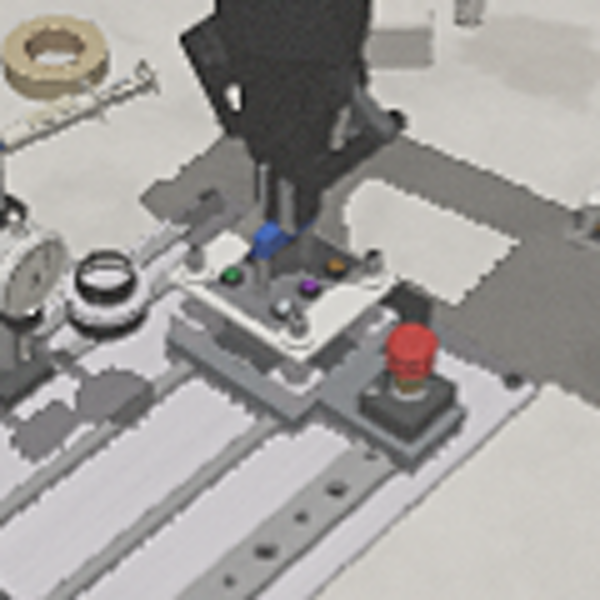

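```bash
python3 - <<'E'
from h import *
crop('pics/w4',90,130,340,290,3.2,'pics/c9.png')
E
```

```text
(no output)
```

View pics/c9.png

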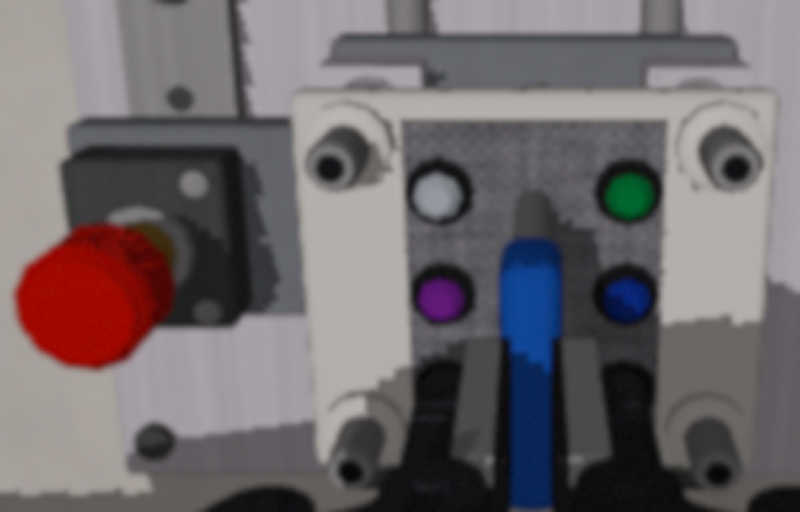

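```bash
python3 - <<'E'
from h import *
d=load('pics/w4')
f=lambda x,y:((x+.5)/3.2-.5+90,(y+.5)/3.2-.5+130)
Q=np.array([Pz(d,*f(x,y),90) for x,y in[(330,168),(735,167),(350,470),(717,473)]])[:,:2];c=Q.mean(0)
k=Pz(d,*f(88,305),83)[:2];th=np.radians(-8.25);ex=np.array([np.cos(th),np.sin(th)]);ey=np.array([-ex[1],ex[0]])
print(c,k,'knob rel tray',(k-c)@ex,(k-c)@ey)
B=np.array([Pz(d,*f(x,y),48)[:2] for x,y in[(68,160),(238,150),(246,322)]]);print('boss corners rel',(B-c)@ex,(B-c)@ey)
A=np.array([Pz(d,*f(x,y),46)[:2] for x,y in[(322,66),(424,66),(648,66),(748,66),(370,78),(697,78)]]);print('sock block far edge',(A-c)@ex,(A-c)@ey)
A=np.array([Pz(d,*f(x,y),32)[:2] for x,y in[(334,38),(738,38)]]);print('carr edge',(A-c)@ex,(A-c)@ey)
E
```

```text
[579.57599787   5.334099  ] [498.28200459  18.63053789] knob rel tray -82.36065407145485 1.4937509366972987
boss corners rel [-98.89016723 -62.59932251 -64.35203889] [ 19.96080929  22.0864811  -17.71441476]
sock block far edge [-44.01487683 -22.66277594  24.27719821  45.21810866 -34.09871065
  34.66239542] [39.66829471 39.62968175 39.51754052 39.45543106 37.11719461 36.9529829 ]
carr edge [-43.88476014  45.67409813] [43.54366579 43.3312046 ]
```

Emit:
send_rows:
  dp:
    - [0, 0, -4]
    - [0, 0, -8]
    - [0, 0, -11]
    - [0, 0, -14]
    - [0, 0, -14]
  rot:
    - [0, 0, 0]
    - [0, 0, 0]
    - [0, 0, 0]
    - [0, 0, 0]
    - [0, 0, 0]
  force: 40

```text
time: 5.72
tool_pos: [578.3, 4.7, 90.5]
tcp_rot: [180.0, 0.0, -8.3]
ft_force: [-0.4, 0.6, -1.0]
finger_gap: 6.3
```

Emit:
send_rows:
  dp:
    - [0, 0, -2]
    - [0, 0, -4]
    - [0, 0, -5]
    - [0, 0, -6]
    - [0, 0, -6]
  rot:
    - [0, 0, 0]
    - [0, 0, 0]
    - [0, 0, 0]
    - [0, 0, 0]
    - [0, 0, 0]

```text
time: 6.35
tool_pos: [579.2, 4.6, 86.1]
tcp_rot: [-180.0, -0.1, -8.3]
ft_force: [-1.8, -0.2, 6.0]
finger_gap: 5.7
```

```bash
python3 - <<'E'
from h import *
s=snap('wrist','pics/w5');print(s['time'],s['tool_pos'],s['ft_force'])
snap('scene','pics/s5')
crop('pics/s5',210,140,330,260,5,'pics/c10.png')
crop('pics/w5',90,130,340,290,3.2,'pics/c11.png')
E
```

```text
6.35 [579.19704362   4.63466413  86.08281628] [-1.83577708 -0.22098594  6.04970952]
```

View pics/c10.png

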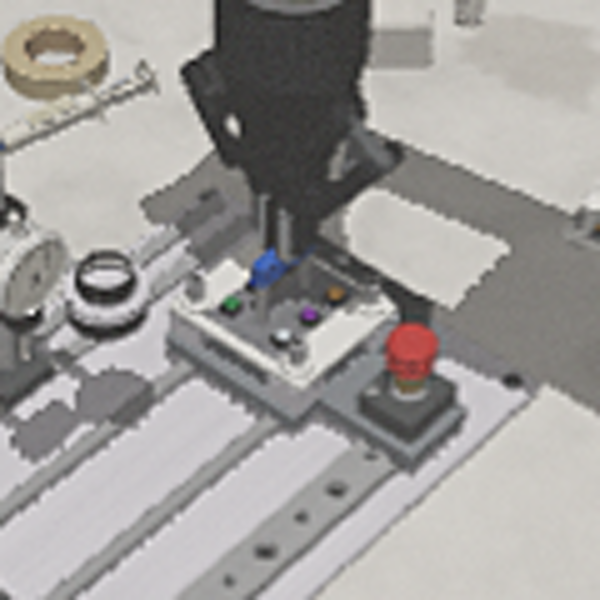

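View pics/c11.png

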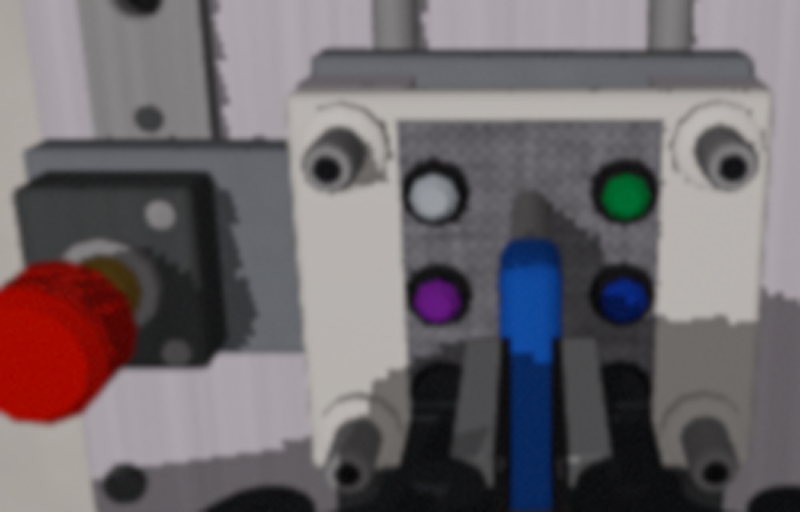

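Both views show the plate down on the socket blocks, so I'll release and back off.

Emit:
send_rows:
  dp:
    - [0, 0, -0.5]
    - [0, 0, -0.5]
  rot:
    - [0, 0, 0]
    - [0, 0, 0]
  jaw: 36

```text
time: 6.7
tool_pos: [578.5, 4.7, 84.2]
tcp_rot: [180.0, 0.0, -8.3]
ft_force: [0.3, 0.0, -0.5]
finger_gap: 35.9
```

Emit:
send_rows:
  dp:
    - [0, 0, 0]
    - [0, 0, 20]
    - [0, 0, 50]
    - [0, 0, 80]
  rot:
    - [0, 0, 0]
    - [0, 0, 0]
    - [0, 0, 0]
    - [0, 0, 0]

```text
time: 7.2
tool_pos: [578.9, 4.7, 166.8]
tcp_rot: [-180.0, -0.1, -8.3]
ft_force: [0.6, -0.2, 0.0]
finger_gap: 35.8
```

```bash
python3 - <<'E'
from h import *
s=snap('wrist','pics/w6');print(s['time'],s['tool_pos'],s['ft_force'],s['finger_gap'])
d=load('pics/w6')
E
```

```text
7.2 [578.86773668   4.66121539 166.7533118 ] [ 0.58185449 -0.18589196  0.0463107 ] 35.76406460650309
```

View pics/w6.png

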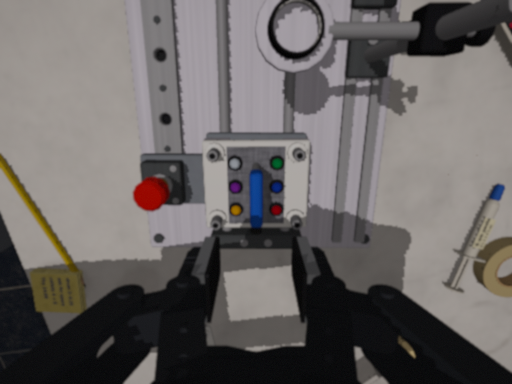

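```bash
python3 - <<'E'
from h import *
d=load('pics/w6')
for u,v in[(217,145),(298,144),(210,175),(303,175),(211,200),(303,200),(212,185),(305,190)]:print(u,v,P(d,u,v).round(1))
hsv=cv2.cvtColor(d['pix'],cv2.COLOR_RGB2HSV)
m=((hsv[...,0]<8)|(hsv[...,0]>172))&(hsv[...,1]>150);m[:,200:]=0
v,u=np.nonzero(m);print(m.sum(),u.mean(),v.mean(),u.min(),u.max(),v.min(),v.max())
pts=np.array([P(d,a,b) for a,b in zip(u,v)]);k=pts[:,2]>79;print(k.sum(),pts[k].mean(0),np.ptp(pts[k],0),pts[:,2].max())
crop('pics/w6',130,120,330,250,4,'pics/c12.png')
E
```

```text
217 145 [552.9  45.7  56.1]
298 144 [619.6  36.8  56.4]
210 175 [541.5  20.3  51.6]
303 175 [621.5   8.9  52.9]
211 200 [538.2  -2.3  52. ]
303 200 [589.8  80.  315.8]
212 185 [541.6  11.2  51.7]
305 190 [622.1  -5.5  51.2]
894 151.1979865771812 193.17897091722594 134 169 177 209
737 [498.18768836  19.07947907  85.21191543] [105.53506975  73.82769038 236.6132883 ] 315.7968231352693
```

View pics/c12.png

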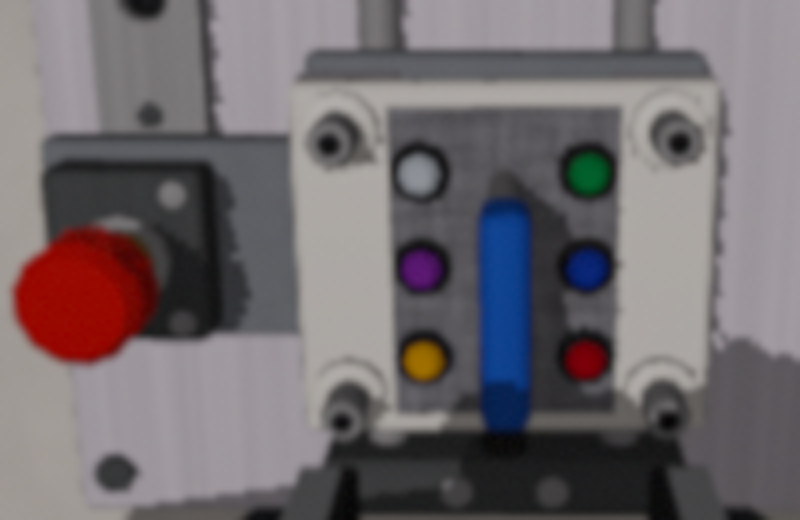

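Emit:
send_rows:
  dp:
    - [-17, 2.5, 0]
    - [-34, 5, 0]
    - [-51, 7.5, 0]
    - [-68, 10, 0]
    - [-84, 12, 0]
  rot:
    - [0, 0, 0.18]
    - [0, 0, 0.36]
    - [0, 0, 0.54]
    - [0, 0, 0.72]
    - [0, 0, 0.9]
  jaw: 46

```text
time: 7.88
tool_pos: [494.5, 16.7, 165.7]
tcp_rot: [179.9, -0.1, 43.6]
ft_force: [0.0, 0.3, 0.5]
finger_gap: 46.2
```

Emit:
send_rows:
  dp:
    - [0, 0, 0]
    - [0, 0, -10]
    - [0, 0, -30]
    - [0, 0, -40]
    - [0, 0, -40]
  rot:
    - [0, 0, 0.18]
    - [0, 0, 0.36]
    - [0, 0, 0.54]
    - [0, 0, 0.671]
    - [0, 0, 0.671]

```text
time: 8.5
tool_pos: [494.4, 16.7, 124.6]
tcp_rot: [-180.0, 0.0, 81.7]
ft_force: [-0.5, 0.0, 0.7]
finger_gap: 45.8
```

```bash
python3 - <<'E'
from h import *
s=snap('wrist','pics/w7');print(s['time'],s['tool_pos'],s['tcp_rot'],s['ft_force'],s['finger_gap'])
E
```

```text
8.5 [494.36984952  16.68729892 124.57257302] [-1.79971347e+02  2.09434193e-03  8.16530965e+01] [-0.46800664  0.03732462  0.74978148] 45.78302400756195
```

View pics/w7.png

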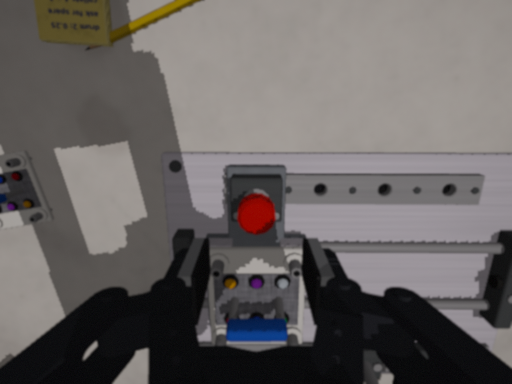

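Emit:
send_rows:
  dp:
    - [0, 0, -15]
    - [0, 0, -32]
    - [0, 0, -47]
    - [0, 0, -55]
    - [0, 0, -55]
  rot:
    - [0, 0, 0]
    - [0, 0, 0]
    - [0, 0, 0]
    - [0, 0, 0]
    - [0, 0, 0]

```text
time: 9.18
tool_pos: [493.9, 16.7, 68.3]
tcp_rot: [-179.9, 0.0, 81.7]
ft_force: [-0.3, -0.4, 0.1]
finger_gap: 45.8
```

Emit:
send_rows:
  dp:
    - [0, 0, 0]
    - [0, 0, 0]
    - [0, 0, 0]
    - [0, 0, 0]
  rot:
    - [0, 0, 0]
    - [0, 0, 0]
    - [0, 0, 0]
    - [0, 0, 0]
  jaw: 0
  force: 50

```text
time: 9.68
tool_pos: [495.2, 16.7, 70.2]
tcp_rot: [179.9, -0.0, 81.7]
ft_force: [-2.7, 0.3, 6.5]
finger_gap: 22.6
```

Emit:
send_rows:
  dp:
    - [0, 0, 4]
    - [0, 0, 8]
    - [0, 0, 12]
    - [0, 0, 14]
    - [0, 0, 14]
  rot:
    - [0, 0, 0]
    - [0, 0, 0]
    - [0, 0, 0]
    - [0, 0, 0]
    - [0, 0, 0]

```text
time: 10.3
tool_pos: [495.0, 16.7, 83.5]
tcp_rot: [180.0, -0.0, 81.7]
ft_force: [6.2, -0.6, -5.2]
finger_gap: 23.0
```

```bash
python3 - <<'E'
from h import *
s=snap('scene','pics/s8');print(s['time'],s['tool_pos'],s['ft_force'],s['finger_gap'])
crop('pics/s8',210,140,330,260,5,'pics/c13.png')
E
```

```text
10.3 [494.96363477  16.65231838  83.5357388 ] [ 6.16295893 -0.6342609  -5.18700049] 22.98334285616815
```

View pics/c13.png

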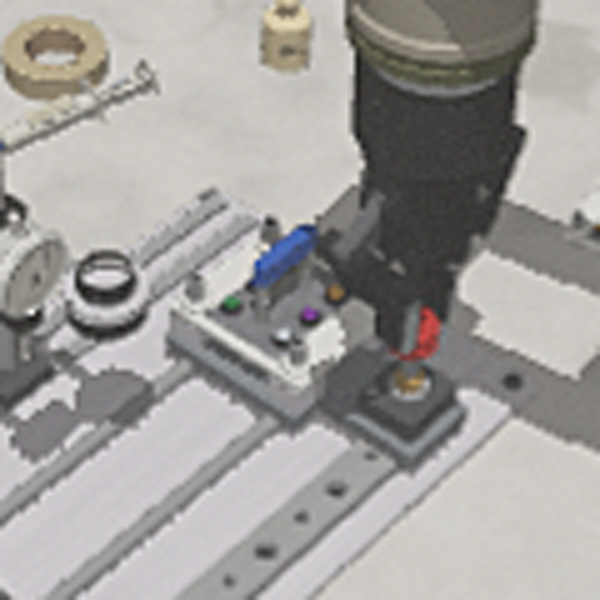

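Emit:
send_rows:
  dp:
    - [0.57, 4, 0]
    - [1.72, 12, 0]
    - [3.16, 22, 0]
    - [4.6, 32, 0]
    - [6.03, 42, 0]
  rot:
    - [0, 0, 0]
    - [0, 0, 0]
    - [0, 0, 0]
    - [0, 0, 0]
    - [0, 0, 0]

```text
time: 10.98
tool_pos: [501.2, 58.3, 83.4]
tcp_rot: [179.9, 0.1, 81.7]
ft_force: [6.8, -2.8, -6.2]
finger_gap: 22.8
```

Emit:
send_rows:
  dp:
    - [1.74, 12, 0]
    - [3.48, 24, 0]
    - [5.22, 36, 0]
    - [6.67, 46, 0]
    - [7.69, 53, 0]
  rot:
    - [0, 0, 0]
    - [0, 0, 0]
    - [0, 0, 0]
    - [0, 0, 0]
    - [0, 0, 0]

```text
time: 11.6
tool_pos: [509.1, 111.3, 83.5]
tcp_rot: [179.9, 0.1, 81.7]
ft_force: [7.5, -3.7, -6.3]
finger_gap: 23.0
```

Emit:
send_rows:
  dp:
    - [0.87, 6, 0]
    - [1.5, 10.5, 0]
    - [2.08, 13.9, 0]
    - [2.08, 13.9, 0]
    - [2.08, 13.9, 0]
  rot:
    - [0, 0, 0]
    - [0, 0, 0]
    - [0, 0, 0]
    - [0, 0, 0]
    - [0, 0, 0]

```text
time: 12.22
tool_pos: [511.2, 125.4, 83.5]
tcp_rot: [179.9, 0.0, 81.7]
ft_force: [8.4, 0.6, -5.4]
finger_gap: 22.6
```

```bash
python3 - <<'E'
from h import *
s=snap('wrist','pics/w9');print(s['time'],s['tool_pos'],s['ft_force'],s['finger_gap'])
snap('scene','pics/s9')
crop('pics/s9',160,140,330,280,4,'pics/c14.png')
E
```

```text
12.225 [511.24568383 125.35296493  83.53199111] [ 8.3824978   0.61710392 -5.35811771] 22.586368290065533
```

View pics/c14.png

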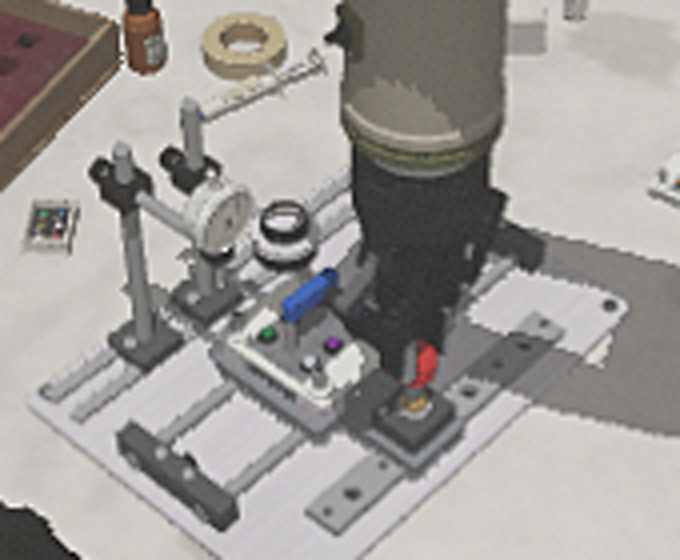

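View pics/w9.png

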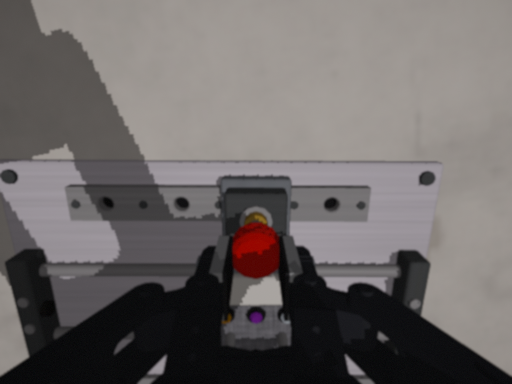

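Holes are visible at (109,202), (182,203) and (331,204), so the third one should lie at about column 256, which is under the boss centre. I'll lower the plunger.

Emit:
send_rows:
  dp:
    - [0, 0, -4]
    - [0, 0, -8]
    - [0, 0, -12]
    - [0, 0, -14]
    - [0, 0, -14]
  rot:
    - [0, 0, 0]
    - [0, 0, 0]
    - [0, 0, 0]
    - [0, 0, 0]
    - [0, 0, 0]

```text
time: 12.95
tool_pos: [511.3, 125.4, 70.3]
tcp_rot: [179.9, 0.0, 81.7]
ft_force: [4.5, -2.2, 2.1]
finger_gap: 22.9
```

Emit:
send_rows:
  dp:
    - [0, 0, 0]
    - [0, 0, 0]
    - [0, 0, 0]
  rot:
    - [0, 0, 0]
    - [0, 0, 0]
    - [0, 0, 0]
  jaw: 46

```text
time: 13.32
tool_pos: [509.9, 125.6, 69.1]
tcp_rot: [-179.9, 0.0, 81.7]
ft_force: [-0.7, 0.1, 0.0]
finger_gap: 45.8
```

Emit:
send_rows:
  dp:
    - [0, 0, 15]
    - [-5, 0, 40]
    - [-10, -10, 75]
    - [-20, -30, 110]
    - [-20, -50, 120]
  rot:
    - [0, 0, 0]
    - [0, 0, 0]
    - [0, 0, 0]
    - [0, 0, 0]
    - [0, 0, 0]

```text
time: 13.95
tool_pos: [491.7, 75.4, 193.7]
tcp_rot: [179.7, -0.1, 81.7]
ft_force: [0.3, -0.1, -0.2]
finger_gap: 45.4
```

Emit:
send_rows:
  dp:
    - [-10, -50, 0]
    - [-20, -110, 0]
    - [-25, -170, 0]
    - [-25, -200, 0]
  rot:
    - [0, 0, 0]
    - [0, 0, 0]
    - [0, 0, 0]
    - [0, 0, 0]

```text
time: 14.45
tool_pos: [465.0, -127.2, 190.8]
tcp_rot: [179.9, 0.0, 81.6]
ft_force: [0.2, 0.6, 0.4]
finger_gap: 45.7
```

```bash
python3 - <<'E'
from h import *
s=snap('scene','pics/s10');print(s['time'],s['tool_pos'],s['ft_force'],s['finger_gap'])
snap('top','pics/t10')
crop('pics/s10',160,140,330,280,4,'pics/c15.png')
crop('pics/t10',175,120,325,245,5,'pics/c16.png')
d=load('pics/t10');hsv=cv2.cvtColor(d['pix'],cv2.COLOR_RGB2HSV)
m=((hsv[...,0]<8)|(hsv[...,0]>172))&(hsv[...,1]>150);m[:200]=0;m[245:]=0;m[:,:200]=0;m[:,290:]=0
v,u=np.nonzero(m);print(u.mean(),v.mean(),m.sum(),Pz(d,u.mean(),v.mean(),83),P(d,u.mean(),v.mean(),np.median(d['depth'][m])))
E
```

```text
14.45 [ 465.01172654 -127.18822326  190.82735866] [0.23570884 0.62086451 0.377243  ] 45.68695988857432
228.88888888888889 215.59259259259258 54 [510.58137127 123.51949396  83.        ] [510.58482167 123.4926321   83.36187768]
```

View pics/c15.png

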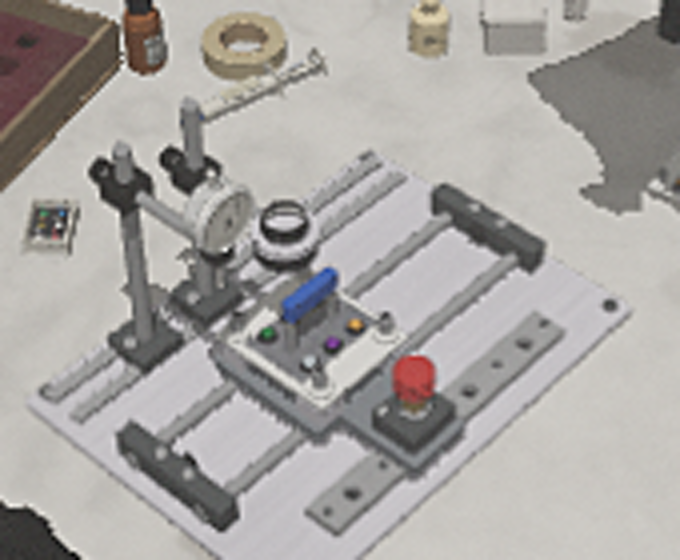

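View pics/c16.png

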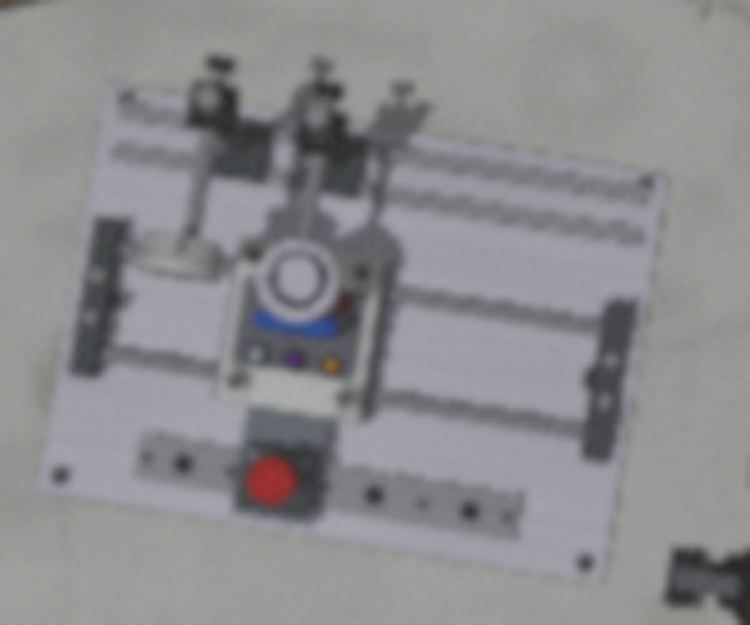

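```bash
python3 - <<'E'
from h import *
for n,b in(('scene0',(270,190,320,240)),('s10',(230,210,290,260)),('top0',(255,205,285,240)),('t10',(215,200,245,235))):
    d=load('pics/'+n);hsv=cv2.cvtColor(d['pix'],cv2.COLOR_RGB2HSV)
    m=((hsv[...,0]<8)|(hsv[...,0]>172))&(hsv[...,1]>150);mm=np.zeros_like(m);mm[b[1]:b[3],b[0]:b[2]]=m[b[1]:b[3],b[0]:b[2]]
    v,u=np.nonzero(mm);p=np.array([P(d,x,y) for x,y in zip(u,v)]);print(n,len(u),np.percentile(p[:,2],[10,50,75,90,95]).round(1))
snap('top','pics/t11')
E
```

```text
scene0 41 [81.3 83.4 85.1 85.8 86. ]
s10 54 [81.2 83.4 84.5 85.4 85.6]
top0 52 [81.  84.  85.3 86.1 86.5]
t10 54 [80.9 83.4 85.3 86.9 88.2]
```

View pics/t11.png

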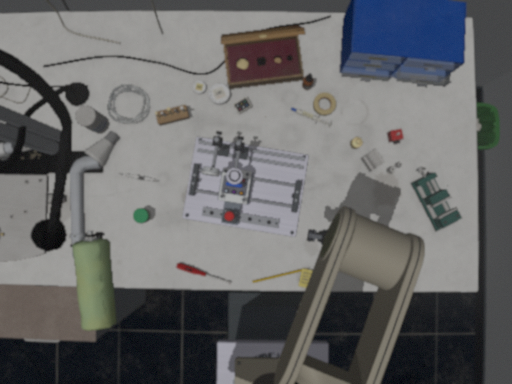

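The knob stands at the same height as it did at the start, so the pin is home. The tray is under the loupe at (234,177), the bystanders look unmoved, and the arm is clear. I'm handing in.

```bash
python3 -c "
from h import *
print(job.hand_in(), r.sense()['time'])"
```

```text
the job is handed in; nothing more can be done
the job is handed in; nothing more can be done
```

The tray is on the carriage under the loupe with the plunger home, and the job was handed in at about 15 s. I picked up the larger tray by its blue bar and seated it in the sockets at the loading station. I then lifted the red plunger 14 mm, slid the carriage about 110 mm to the loupe's station, lowered the plunger and let go.

**Last checks:**
- **Tray seating:** right after release, the plate top measured about 52 mm, against 53 mm expected, and the plate looked flat on the socket blocks.
- **Plunger:** the knob's median height was 83.4 mm both before and after in the scene camera. The top camera read 84.0 mm before and 83.4 mm after. Both fit the pin being fully home.
- **Travel:** the top camera gave 109.05 mm and the arm about 109.9 mm. The 0.9 mm difference is within the camera's 2 mm calibration.
- **Loupe:** it is centred over the tray's rear row of stones.
- **Everything else:** the bystanders look unmoved by eye in the top view, though the arm hid a few spots, including the smaller look-alike tray. The gripper touches nothing.

**One disagreement:** the finger opening read about 3.5 mm smaller than the known widths, 6 mm on the 10 mm bar and 22.7 mm on the 26 mm knob. I took this for an offset in the reading, since both grips held.

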